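# Clamp the bar in the quick-clamp fixture

## Task

Clamp the aluminium bar that stands in the nest of the quick-clamp fixture: push the clamp strap with a finger so that it swings over the bar and rests against its stop, the cam lever still standing up; only then push the cam lever down over the nose of the strap, fully home, so that the cam presses on the bar, and take the hand clear. This is pushing only, nothing is lifted or carried: the bar stays seated in its nest, and the other things on the table stay where they are.

Things in the scene. Friction and masses are not known exactly. Their poses are not given: they have to be found in the camera images.
- fixture: Quick-clamp fixture, bolted down: dark steel plate 130 x 110 x 14 mm. Origin: centre of its underside, on the table; x across the nest, y along it, z up. The strap's pivot post (28 mm thick, bolt head up to z = 85 mm) stands at x = -50 mm, y = 0; the nest (two rails 34 mm high) at x = +5 mm, y = 0. A stop pin of 8 mm at x = -26, y = +19 mm reaches z = 74 mm.
- strap_pivot (a point): On the strap's vertical pivot axis, at the strap's mid thickness (69 mm above the table).
- nest (a point): Centre of the nest's floor, 14 mm above the table, straight below the place where the cam presses when the strap is over the bar.
- strap (a joint): Swing of the strap about its vertical pivot, rad; grows counter-clockwise seen from above. It points (1.309 - value) from the fixture's x towards its -y: at 0 it is parked 75 degrees to the right, at 1.309 it lies along the fixture's x, over the bar, on its hard stop. Starts between 0 and 0.4. About 1 N at the nose moves it; it stays where it is left.
- strap_nose (a point): On the centre line of the bright steel strap near its free end, 118 mm from the pivot axis, mid thickness (69 mm above the table). Strap: 30 mm wide, underside at 64 mm, top at 74 mm, ends 135 mm from the pivot. From 82 mm outward it is plain and stands clear of all but the low plate and table: a finger fits down beside it there, also when it is over the bar.
- cam_lever (a joint): Turn of the cam lever about its level axis across the strap, rad. At 0 it stands up, leaning 0.15 rad from vertical towards the pivot; it turns towards the strap's nose as the value grows; at 1.65 it is fully down on its hard stop, nearly level over the nose. Starts between 0 and 0.2. 4 N at its end moves it, up to 10 N near the bottom where the cam bites; it stays where it is left.
- lever_axis (a point): Middle of the cam lever's axis, on the strap's centre line 55 mm from the pivot axis, 80 mm above the table. The two cheeks beside it rise to 88 mm.
- lever_end (a point): In the black grip of the cam lever, 65 mm from the lever's axis. The grip runs from 35 to 77 mm from the axis, 18 mm wide across the strap, 10 mm thick (this point is mid thickness, 4 mm to the pivot side of the line through the axis).
- cam_lobe: Round steel cam of 32 mm diameter, 14 mm wide, on the lever's axis 4 mm off centre, in the strap's slot. Origin: its centre. It presses on the bar's top when the strap is over the bar and the lever is down.
- work_bar: Sawn aluminium bar 142 x 20 x 46 mm, loose, standing in the nest along the fixture's y, with 1 mm play to each rail; top 60 mm above the table. Origin: centre of its underside; x along its length.
- next_bar: Bystander: second sawn aluminium bar of the same size, standing on the table to the left of the fixture. Origin: centre of its underside.
- grey_box: Bystander: small square grey-white plastic box 35 x 35 x 42 mm on the table beside the fixture's left (+y) side. Origin: centre of its underside.
- t_nut: Bystander: steel T-nut 26 x 22 x 22 mm standing on the fixture's plate, left of the pivot post. Origin: centre of its underside.
- oil_bottle: Bystander: plastic oil bottle 44 x 76 x 156 mm, upright, to the left on the table. Origin: centre of its underside.
- step_block: Bystander: black serrated step block 21 x 52 x 44 mm, on the table near the robot, to the left of the fixture. Origin: centre of its underside.
- hex_key: Bystander: black hex key 117 x 82 x 8 mm lying on the table to the left. Origin: centre of its underside.
There are look-alikes about, which are no part of the job. What is shaped like the work_bar but green is not meant.

How it is judged:
On the way, in this order (a step that is already met when the one before it is completed fails the run):
1. the strap is over the bar, within 0.08 rad of its stop, the lever still standing up (below 0.6 rad) (value of joint strap above 1.23 rad and value of joint cam_lever below 0.6 rad), for 0.2 s.
2. the cam lever is down, within 0.1 rad of its stop, with the strap over the bar (value of joint strap above 1.23 rad and value of joint cam_lever above 1.55 rad), for 0.2 s.
At the end, for the whole second after the job is handed in: The strap lies over the bar within 0.08 rad of its stop, the cam lever is down within 0.1 rad of its stop, the cam presses on the bar with more than 3 N, the bar stands in its nest (within 8 mm of its centre, tilted less than 0.06 rad), and all is at rest (all of step 2 and contact force between cam_lobe and work_bar above 3 N and horizontal distance between work_bar and nest below 0.008 m and angle between work_bar's own z axis and vertical below 0.06 rad and linear speed of work_bar below 0.03 m/s and velocity of joint strap between -0.05 and 0.05 rad/s and velocity of joint cam_lever between -0.05 and 0.05 rad/s); the robot touches nothing.
It fails at once if the cam lever is pushed down (beyond 0.9 rad) before the strap is over the bar (value of joint strap below 1.15 rad and value of joint cam_lever above 0.9 rad).
It fails at once if the bar is lifted more than 6 mm or leaves its place in the nest by more than 12 mm (z of work_bar in the frame of nest above 0.006 m or horizontal distance between work_bar and nest above 0.012 m).
It fails at once if a bystander is moved by more than 15 mm or tipped (distance of any of next_bar, grey_box, t_nut, oil_bottle, step_block, hex_key from where it was at the start of the episode above 0.015 m or angle between any of next_bar, grey_box, t_nut, oil_bottle, step_block, hex_key's own z axis and vertical above 0.3 rad).
It also fails if it takes over 51 s, if anything falls off the work surface, if the arm or the gripper's body presses on something with over 40 N, if the wrist force passes 120 N, or if a joint passes its speed limit or range.

## Robot

A 6-joint arm with a two-finger parallel gripper is mounted at the origin on the work surface; the furniture and walls round the work are solid. World frame = base frame: x ahead of the robot, y to its left, z up, the work surface at z = 0. Lengths are in m, angles in rad, forces in N, time in s.
With the tool pointing down it reaches from about 0.25 to 0.775 m from the base axis. Payload 4 kg.
Tool frame: the origin (TCP) lies at the very end of the fingers, on their centre line; the grasp point (between the pads) lies 19 mm behind it; z points along the fingers, y is the direction in which the jaws open and shut (so a half turn about z gives the same grasp; the last joint's range is limited). The gripper opens to 94 mm and grips with 3 to 60 N. Pads are 16 mm wide; open, the fingers measure 119 mm over their backs; the gripper's body (75 mm by 177 mm) begins 78 mm behind the grasp point.
Start: joints at [1.014, 0.087, 1.371, -0, 1.684, -0.103], TCP at [0.241, 0.494, 0.206] pointing down, gripper open.
Joint ranges: [-3.1, 3.1], [-0.76, 2.03], [0.27, 2.55], [-1.08, 4.22], [0.17, 2.65], [-2.57, 2.57]. Speed limits (rad/s): [2.79, 2.79, 3.14, 3.14, 3.14, 3.14].

## Interface

Orientations are given as [roll, pitch, yaw] about the fixed x, y, z axes, in that order (R = Rz(yaw) Ry(pitch) Rx(roll)).
In Python, from bench import robot, snapshot, models gives the robot as it stands.
- The arm moves only by the tool arm_command, never from a script. Its argument "commands" is text: rows parted by semicolons, each of 7 numbers parted by spaces: the shift along the tool's x, y, z in mm, then the turn, a rotation vector about the tool's x, y, z in degrees, then the opening, from 0 (shut) to 1 (fully open). In form: tx ty tz rx ry rz hand; .... A call has 1 to 12 rows; each row shifts and turns the pose as measured when the row begins, along the tool's axes as they then stand; what a row does not reach is not made up. A row lasts 1/8 s, in which the tool goes at most 62.5 mm and 10.7 degrees, less where a joint would pass 70% of its speed; a pose out of reach is approached as far as the arm can. A call is refused whole if a number of a shift passes 62.5 or a number of a turn 10.7, either way. A call with a gripper value outside its range is refused whole. The fingers move at their own pace and stop on an object; the grip force is fixed at half the most. Time passes only in rows, so rows that do not move let the fingers close. It gives the time, the measured TCP pose, the force and the opening at its end, in the units of the state.
- robot.get_obs(): the state, without advancing time (a new reading comes with each control period).
- snapshot(name): name is "scene" or "side" or "wrist"; returns a dict with "img" (480x640x3 uint8, blue, green, red), "camera_matrix" (3x3 intrinsics, pixels), "origin" and "rotation" of the camera in the world. Camera axes: x right, y down, z forward; pixel columns grow to the right and rows downward; lengths in m; the calibration is good to about 2 mm. A picture is of the moment at which its call begins. There is no depth.
- robot.close_job(): hands the job in, once; it reports no verdict.
Trained networks look in a picture, given as the dict that the camera call returned (one of the last four; its "shot" number tells which), for a name from the list of things; names that differ only in an ending like _2 or _b are one class to them, and where a whole thing is asked for, a point or a joint stands for the part that bears it (a point fixed in the world has none). Each returns a list of dicts, best first, with "conf" (0 to 1); they miss things now and then, are a little off and sometimes report something else, mostly with a low value. They report only what shows in the picture. A call takes as long as a camera call. They do not tell look-alikes from the thing itself.
- models.spot_in(query, picture): "bbox" ([left, top, width, height] as shares, 0 to 1, of the picture: columns of its width, rows of its height, round what is visible of it).
- models.tip_of(query, picture): "centre" ([column, row] as shares, 0 to 1, of the picture: columns of its width, rows of its height: a listed point, or the origin of a listed thing).
The state is a dict: "time": time; "joint_positions": joint angles; "qvel": joint speeds; "joint_torque": joint torques, N m; "tool_pos": TCP position; "ee_rot": TCP orientation; "wrist_force": force on the tool from outside, world axes, zero at the start; "wrist_torque": the same for the moment, N m; "width": finger opening in m.
Only numpy, scipy, OpenCV 4.12 (cv2) and the standard library are available. Lean on these libraries where they do the work, as an engineer would, in place of code of your own. Each camera call takes 0.05 s, during which the arm holds its last target. There are 200 camera calls.

## Working session

There is one attempt and no reset: what is moved stays moved. The work goes in short steps, Python scripts to look and compute and a tool call to move; the robot and the scene stay as the last step left them, time stands still between calls to the robot, and variables do not carry over. Pictures are saved under pics/ and viewed, about 8 in all and at most 12, crops included, and the job is handed in when it is done.

Besides the shell and the picture viewer there is one more tool, called after "Emit:" as name(argument=value, ...) on one line, values as JSON. arm_command: Moves the arm, as the interface text tells. Its arguments: {"type":"object","properties":{"commands":{"type":"string"}},"required":["commands"]}

```bash
mkdir -p pics; cat > h.py <<'E'
import numpy as np, cv2
from bench import robot, snapshot, models
def ray(p,uv):
    K=np.array(p["camera_matrix"]);d=np.linalg.inv(K)@[uv[0],uv[1],1]
    return np.array(p["origin"]),np.array(p["rotation"])@d
def atz(p,uv,z):
    o,d=ray(p,uv);return o+d*(z-o[2])/d[2]
def proj(p,X):
    c=np.array(p["rotation"]).T@(np.array(X)-p["origin"]);q=np.array(p["camera_matrix"])@c;return q[:2]/q[2]
Z=dict(strap_pivot=.069,nest=.014,strap_nose=.069,lever_axis=.08,fixture=0,work_bar=.014,next_bar=0,grey_box=0,t_nut=.014,oil_bottle=0,step_block=0,hex_key=0,lever_end=.145)
E
python3 - <<'E'
from h import *
print(robot.get_obs())
for n in("scene","side"):
    p=snapshot(n);cv2.imwrite(f"pics/{n}0.png",p["img"]);print(n,p["origin"])
    for q,z in Z.items():
        for r in models.tip_of(q,p)[:3]:
            uv=np.array(r["centre"])*[640,480];print(q,round(r["conf"],2),uv.round(),atz(p,uv,z).round(3))
E
```

```text
{'time': 0.0, 'joint_positions': array([ 1.01390750e+00,  8.79494912e-02,  1.37225319e+00, -1.12511942e-06,
        1.68357850e+00, -1.03082039e-01]), 'qvel': array([-0.0007855 ,  0.00091532,  0.00247433,  0.00050961,  0.00208167,
       -0.0002881 ]), 'joint_torque': array([-1.41374428e-03, -3.40179920e+01, -3.02428830e+01,  7.19175115e-02,
        3.29849054e-02, -1.48652425e-04]), 'tool_pos': array([0.24082047, 0.49386837, 0.20430772]), 'ee_rot': array([-3.13941562e+00, -2.24086713e-04,  2.68778549e+00]), 'wrist_force': array([-0.01877255, -0.48004368, -0.77559703]), 'wrist_torque': array([-0.02396107, -0.01914643, -0.02063622]), 'width': 0.09381852909661688}
scene [-0.15916866 -0.43707471  0.86309499]Traceback (most recent call last):
  File "<stdin>", line 7, in <module>
  File "h.py", line 7, in atz
    o,d=ray(p,uv);return o+d*(z-o[2])/d[2]
                                      ~^^^
IndexError: invalid index to scalar variable.
```

View pics/scene0.png

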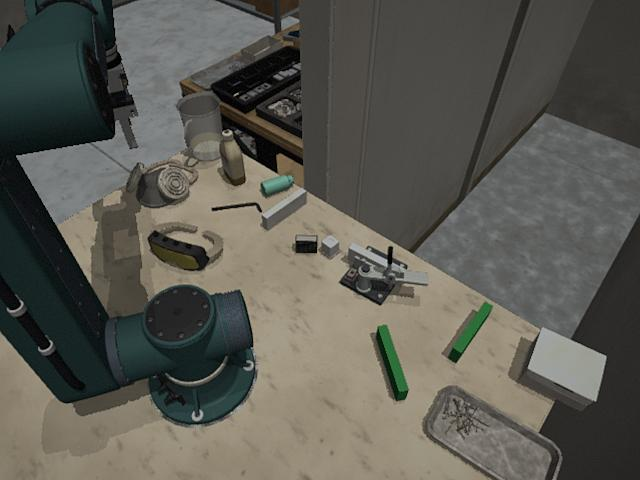

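The scene picture shows the fixture at about (380,278), with its lever standing at (390,256) and the strap pointing right to (425,278). The silver bar in the nest is at (372,258) and next_bar is at (285,207). The green look-alikes are at (392,360) and (471,332). Next I need to fix how I read the camera rotation.

```bash
python3 - <<'E'
from h import *
p=snapshot("side");print(p["rotation"],p["camera_matrix"])
E
sed -i 's/^def ray/from scipy.spatial.transform import Rotation as Rn\ndef rot(p):\n    r=np.array(p["rotation"],float)\n    return r if r.shape==(3,3) else Rn.from_euler("xyz",r).as_matrix() if r.shape==(3,) else Rn.from_quat(r).as_matrix()\ndef ray/; s/np.array(p\["rotation"\])/rot(p)/' h.py
python3 - <<'E'
from h import *
for n in("scene","side"):
    p=snapshot(n);cv2.imwrite(f"pics/{n}0.png",p["img"]);print(n,p["origin"])
    for q,z in Z.items():
        for r in models.tip_of(q,p)[:2]:
            uv=np.array(r["centre"])*[640,480];print(q,round(r["conf"],2),uv.round(),atz(p,uv,z).round(3))
E
```

```text
[-1.94883055  0.01027775 -3.06580824] [[493.04632359   0.         311.65477628]
 [  0.         493.04632359 241.29557573]
 [  0.           0.           1.        ]]
scene [-0.15916866 -0.43707471  0.86309499]
strap_pivot 0.44 [421. 277.] [ 0.436 -0.223  0.069]
nest 0.79 [375. 275.] [ 0.413 -0.123  0.014]
strap_nose 0.69 [422. 277.] [ 0.439 -0.224  0.069]
lever_axis 0.64 [391. 270.] [ 0.402 -0.167  0.08 ]
fixture 0.58 [374. 277.] [ 0.418 -0.121  0.   ]
work_bar 0.98 [466. 335.] [ 0.409 -0.361  0.014]
work_bar 0.84 [386. 368.] [ 0.24  -0.277  0.014]
next_bar 0.93 [287. 214.] [0.436 0.176 0.   ]
grey_box 0.71 [329. 253.] [0.405 0.008 0.   ]
t_nut 0.42 [351. 278.] [ 0.37  -0.086  0.014]
oil_bottle 0.95 [234. 176.] [0.447 0.396 0.   ]
step_block 0.8 [307. 250.] [0.376 0.054 0.   ]
step_block 0.59 [421. 275.] [ 0.494 -0.201  0.   ]
hex_key 0.74 [284. 211.] [0.438 0.189 0.   ]
hex_key 0.44 [234. 209.] [0.357 0.298 0.   ]
lever_end 0.49 [391. 254.] [ 0.391 -0.166  0.145]
side [0.2875198  1.0794418  0.52215196]
strap_pivot 0.68 [319. 235.] [ 0.364 -0.103  0.069]
strap_pivot 0.25 [298. 218.] [
[... 182 characters left out ...]
303. 223.] [ 0.41  -0.165  0.08 ]
lever_axis 0.44 [309. 288.] [0.363 0.219 0.08 ]
fixture 0.7 [298. 259.] [ 0.417 -0.1    0.   ]
work_bar 0.97 [306. 230.] [ 0.414 -0.286  0.014]
work_bar 0.64 [298. 257.] [ 0.416 -0.086  0.014]
next_bar 0.67 [279. 313.] [0.43  0.181 0.   ]
grey_box 0.54 [296. 274.] [ 0.413 -0.01   0.   ]
grey_box 0.53 [280. 314.] [0.427 0.183 0.   ]
t_nut 0.72 [305. 223.] [ 0.423 -0.344  0.014]
t_nut 0.58 [319. 260.] [ 0.36  -0.066  0.014]
oil_bottle 0.78 [256. 375.] [0.441 0.389 0.   ]
step_block 0.7 [310. 288.] [0.374 0.063 0.   ]
step_block 0.18 [294. 220.] [ 0.462 -0.411  0.   ]
hex_key 0.74 [308. 345.] [0.359 0.296 0.   ]
lever_end 0.53 [311. 202.] [ 0.385 -0.14   0.145]
```

View pics/side0.png

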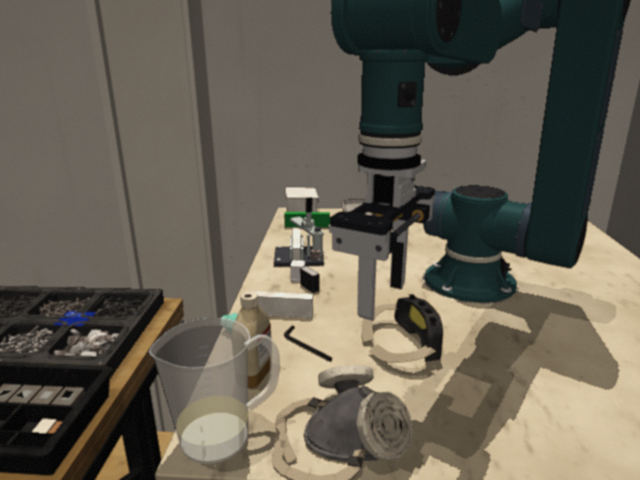

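The side view shows the fixture at (298,255) beyond the gripper, the green bar behind it at (306,219), and next_bar at (283,303). I'll check the fixture in one close crop.

```bash
python3 - <<'E'
import cv2
a=cv2.imread("pics/scene0.png")[225:315,310:450];cv2.imwrite("pics/c1.png",cv2.resize(a,None,fx=5.5,fy=5.5,interpolation=cv2.INTER_CUBIC))
E
```

```text
(no output)
```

View pics/c1.png

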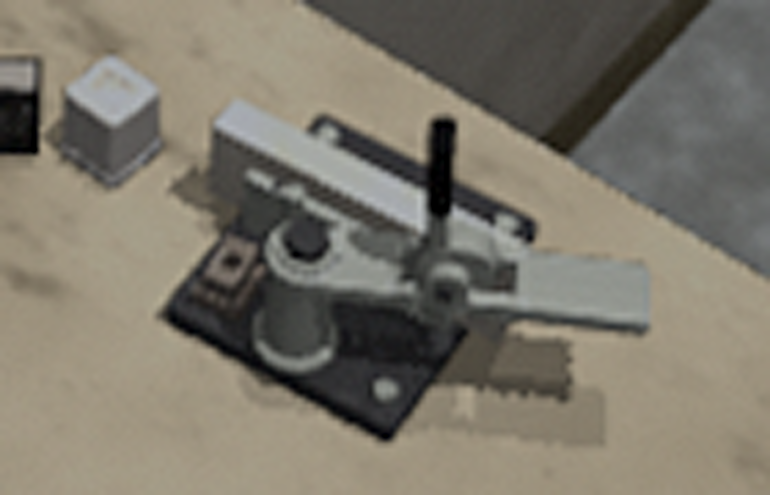

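The crop shows the silver bar in its nest under a strap that points to crop (640,295). The lever stands up at (440,160), the pivot bolt is at (307,235), the T-nut at (232,262), and the plate corners are visible. This is the silver bar as described, and the two green bars are decoys.

```bash
python3 - <<'E'
from h import *
p=snapshot("scene")
f=lambda u,v,z:atz(p,(u/5.5+310,v/5.5+225),z)
for n,u,v,z in[("cL",168,313,.014),("cB",388,432,.014),("cR",537,228,.014),("cT",320,118,.014),("pivot",305,233,.085),("strapend1",648,268,.074),("strapend2",642,325,.074),("barL",236,105,.06),("barL2",215,130,.06),("levtip",443,122,.155),("box",110,72,.042)]:print(n,f(u,v,z).round(3))
print(robot.get_obs()["time"])
E
```

```text
cL [ 0.346 -0.076  0.014]
cB [ 0.358 -0.179  0.014]
cR [ 0.484 -0.168  0.014]
cT [ 0.474 -0.06   0.014]
pivot [ 0.369 -0.122  0.085]
strapend1 [ 0.45  -0.231  0.074]
strapend2 [ 0.425 -0.244  0.074]
barL [ 0.422 -0.049  0.06 ]
barL2 [ 0.405 -0.051  0.06 ]
levtip [ 0.397 -0.158  0.155]
box [0.414 0.013 0.042]
1.6
```

```bash
cat >> h.py <<'E'
def plan(pos,yaw,nt,hand=0):
    "rows to bring TCP to pos, pointing down with yaw, nt rows, constant world step"
    o=robot.get_obs();P=np.array(o["tool_pos"]);R=Rn.from_euler("xyz",o["ee_rot"]);G=Rn.from_euler("xyz",[np.pi,0,yaw])
    step=(np.array(pos)-P)/nt*1000;rv=(R.inv()*G).as_rotvec(degrees=True)/nt
    for i in range(nt):
        print(*R.inv().apply(step).round(1),*rv.round(2),hand,end="; ");R=R*Rn.from_rotvec(rv,degrees=True)
    print()
PV=np.array([.366,-.1265]);FY=.11
def S(phi,r,t): # phi world angle of strap; r along, t ccw-normal
    u=np.array([np.cos(phi),np.sin(phi)]);return PV+r*u+t*np.array([-u[1],u[0]])
E
python3 - <<'E'
from h import *
t=S(-1.012,.108,-.05);print(t)
plan([*t,.27],2.129,16)
p=snapshot("scene")
for uv in[(302,215),(412,250)]:print(atz(p,uv,0))
E
```

```text
[ 0.38086323 -0.24458084]
-28.1 -37.7 -4.0 0.0 -0.0 2.0 0; -29.4 -36.7 -4.0 0.0 -0.0 2.0 0; -30.7 -35.6 -4.0 0.0 -0.0 2.0 0; -31.9 -34.5 -4.0 0.0 -0.0 2.0 0; -33.1 -33.4 -4.0 0.0 -0.0 2.0 0; -34.2 -32.2 -4.0 0.0 -0.0 2.0 0; -35.3 -31.0 -4.0 0.0 -0.0 2.0 0; -36.4 -29.8 -4.0 0.0 -0.0 2.0 0; -37.4 -28.5 -4.0 0.0 -0.0 2.0 0; -38.4 -27.1 -4.0 0.0 -0.0 2.0 0; -39.3 -25.8 -4.0 0.0 -0.0 2.0 0; -40.2 -24.4 -4.0 0.0 -0.0 2.0 0; -41.0 -23.0 -4.0 0.0 -0.0 2.0 0; -41.8 -21.5 -4.0 0.0 -0.0 2.0 0; -42.5 -20.1 -4.0 0.0 -0.0 2.0 0; -43.2 -18.6 -4.0 0.0 -0.0 2.0 0; 
[0.45847172 0.14434942 0.        ]
[ 0.54548188 -0.14283661  0.        ]
```

Emit:
arm_command(commands="-28 -38 -8 0 0 2 0; -29 -37 -8 0 0 2 0; -31 -36 -8 0 0 2 0; -32 -34 -8 0 0 2 0; -33 -33 -8 0 0 2 0; -34 -32 -8 0 0 2 0; -35 -31 -8 0 0 2 0; -36 -30 -8 0 0 2 0; -37 -28 -4 0 0 2 0; -38 -27 0 0 0 2 0; -39 -26 0 0 0 2 0; -40 -24 0 0 0 2 0")

```text
time: 3.15
tool_pos: [0.3445, -0.0728, 0.2779]
ee_rot: [3.135, 0.009, 2.263]
wrist_force: [0.7, 0.5, -0.5]
width: 0.0007
```

```bash
python3 - <<'E'
from h import *
plan([*S(-1.012,.108,-.05),.25],2.129,10)
E
```

```text
-15.5 -8.2 2.9 0.04 0.05 0.77 0; -15.6 -8.0 2.9 0.04 0.05 0.77 0; -15.7 -7.8 2.9 0.04 0.05 0.77 0; -15.8 -7.5 2.8 0.04 0.05 0.77 0; -15.9 -7.3 2.8 0.04 0.05 0.77 0; -16.0 -7.1 2.8 0.04 0.05 0.77 0; -16.1 -6.9 2.8 0.04 0.05 0.77 0; -16.2 -6.7 2.8 0.04 0.05 0.77 0; -16.3 -6.5 2.8 0.04 0.05 0.77 0; -16.4 -6.2 2.8 0.04 0.05 0.77 0;
```

Emit:
arm_command(commands="-31 -16 6 0 0 1.6 0; -31 -16 6 0 0 1.6 0; -32 -15 6 0 0 1.6 0; -32 -14 6 0 0 1.6 0; -33 -13 6 0 0 1.6 0; 0 0 0 0 0 0 0")

```text
time: 3.9
tool_pos: [0.3791, -0.2539, 0.2484]
ee_rot: [3.132, 0.009, 2.112]
wrist_force: [-0.0, -0.2, 0.6]
width: 0.0007
```

```bash
python3 - <<'E'
from h import *
o=robot.get_obs();print(o["tool_pos"],o["ee_rot"],o["time"])
p=snapshot("wrist");print(p["origin"],p["rotation"]);img=p["img"].copy()
phi=-1.012
for X,c in[((*S(phi,0,0),.085),(0,0,255)),((*S(phi,.118,0),.069),(0,255,0)),((*S(phi,.135,.015),.074),(255,0,0)),((*S(phi,.135,-.015),.074),(255,0,0)),((*S(FY,.055,0),.06),(255,0,255)),((*S(FY,.115,.055),.014),(0,255,255)),((*S(FY,.115,-.055),.014),(0,255,255)),((*S(FY,-.015,-.055),.014),(0,255,255)),((*S(phi,.055,0),.088),(255,255,0))]:
    cv2.circle(img,tuple(int(v) for v in proj(p,X)),4,c,1)
cv2.imwrite("pics/w1.png",img)
for q in("strap_pivot","strap_nose","lever_axis","nest","lever_end"):
    for r in models.tip_of(q,p)[:1]:
        uv=np.array(r["centre"])*[640,480];print(q,round(r["conf"],2),uv.round(),atz(p,uv,Z[q]).round(3))
E
```

```text
[ 0.37908411 -0.253859    0.2483655 ] [3.13163104 0.00949601 2.11159372] 3.9
[ 0.33836486 -0.18688299  0.42771749] [ 2.86543424 -0.00968394  0.54001518]
strap_pivot 0.71 [391.  84.] [ 0.372 -0.123  0.069]
strap_nose 0.88 [386. 220.] [ 0.436 -0.225  0.069]
lever_axis 0.69 [391. 148.] [ 0.4   -0.167  0.08 ]
nest 0.7 [428. 115.] [ 0.426 -0.118  0.014]
lever_end 0.66 [405. 140.] [ 0.394 -0.162  0.145]
```

View pics/w1.png

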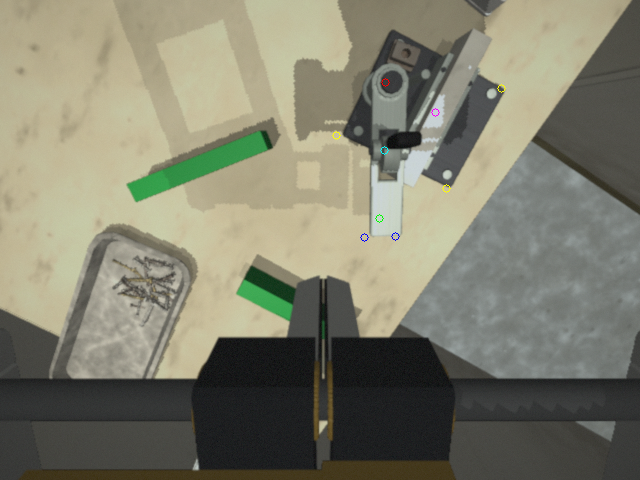

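The wrist picture shows the strap hanging downwards from the pivot at (388,84) to its end at (387,236). The lever grip is at (403,139), and the fixture model agrees within about 5 mm. I'm shifting the pivot estimate to (.371,-.124) and the strap angle to -1.0.

```bash
sed -i 's/^PV=.*/PV=np.array([.371,-.124]);FY=.11/' h.py; python3 - <<'E'
from h import *
plan([*S(-1.0,.108,-.048),.058],2.1416,6)
E
```

```text
1.1 1.9 32.1 0.11 0.13 -0.25 0; 1.1 2.0 32.1 0.11 0.13 -0.25 0; 1.0 2.0 32.1 0.11 0.13 -0.25 0; 0.9 2.1 32.1 0.11 0.13 -0.25 0; 0.8 2.2 32.1 0.11 0.13 -0.25 0; 0.7 2.2 32.1 0.11 0.13 -0.25 0;
```

Emit:
arm_command(commands="1 2 32 0.1 0.1 0 0; 1 2 32 0.1 0.1 0 0; 1 2 32 0.1 0.1 0 0; 1 2 32 0.1 0.1 -0.5 0; 1 2 32 0.1 0.1 -0.5 0; 1 2 30 0.1 0.1 -0.5 0; 0 10 1 0 0 0 0")

```text
time: 5.08
tool_pos: [0.4002, -0.2318, 0.0594]
ee_rot: [3.137, 0.013, 2.151]
wrist_force: [-0.2, -0.6, 0.1]
width: 0.0004
```

```bash
python3 - <<'E'
from h import *
o=robot.get_obs();print(o["tool_pos"],o["ee_rot"],o["time"]);
p=snapshot("wrist");cv2.imwrite("pics/w2.png",p["img"])
d=o["tool_pos"][:2]-PV;print("polar",np.hypot(*d),np.arctan2(d[1],d[0]))
for q in("strap_pivot","strap_nose","lever_axis","nest","lever_end"):
    for r in models.tip_of(q,p)[:1]:
        uv=np.array(r["centre"])*[640,480];print(q,round(r["conf"],2),uv.round(),atz(p,uv,Z[q]).round(3))
E
```

```text
[ 0.40023261 -0.23177235  0.05938884] [3.13719618 0.01334048 2.15054951] 5.075
polar 0.11166657911158681 -1.3059253250699216
strap_pivot 0.77 [406.  53.] [ 0.37  -0.123  0.069]
lever_axis 0.96 [402. 195.] [ 0.4   -0.169  0.08 ]
nest 0.92 [473. 120.] [ 0.425 -0.116  0.014]
lever_end 0.84 [461. 198.] [ 0.395 -0.161  0.145]
```

View pics/w2.png

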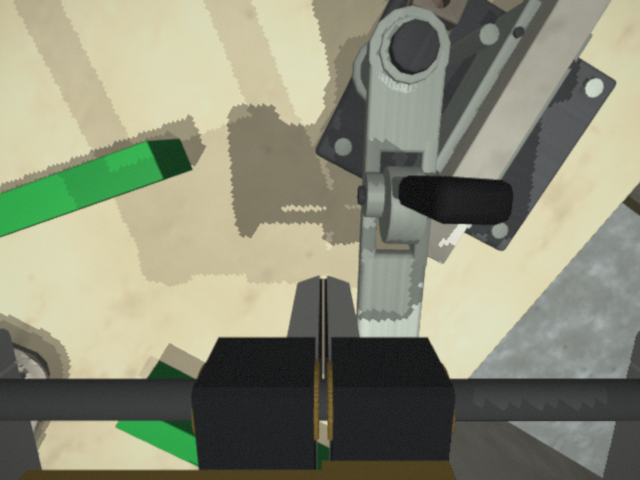

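The finger is standing just left of the strap (strap edge at column 360, finger at 355), clear of the lever. I can now push the strap along its arc.

Emit:
arm_command(commands="0 8 0 0 0 0 0; -2 7.5 0 0 0 -4 0; -2 7.5 0 0 0 -4 0; -2 7.5 0 0 0 -4 0; -2 7.5 0 0 0 -4 0; -2 7.5 0 0 0 -4 0; -2 7.5 0 0 0 -4 0; -2 7.5 0 0 0 -4 0; -2 7.5 0 0 0 -4 0")

```text
time: 6.5
tool_pos: [0.464, -0.1984, 0.0687]
ee_rot: [-3.13, 0.025, 2.724]
wrist_force: [-1.2, -1.3, 0.5]
width: 0.0007
```

```bash
cat > chk.py <<'E'
from h import *
o=robot.get_obs();print(o["tool_pos"],o["ee_rot"],o["time"],o["wrist_force"])
d=o["tool_pos"][:2]-PV;phi=o["ee_rot"][2]-np.pi;u=np.array([np.cos(phi),np.sin(phi)])
print("polar",np.hypot(*d),np.arctan2(d[1],d[0]),"phi",phi,"r,t",d@u,d@[-u[1],u[0]])
E
python3 chk.py
```

```text
[ 0.46396294 -0.19838339  0.06874044] [-3.12964194  0.02530348  2.72443706] 6.5 [-1.22299361 -1.34485919  0.45948607]
polar 0.11905879759857566 -0.6748264048456007 phi -0.4171555892221903 r,t 0.11512820762510284 -0.030339629111935745
```

The tip drifted up 9 mm, so I'm lowering it again and then carrying on along the arc.

```bash
python3 - <<'E'
from h import *
plan([*S(-.40,.111,-.03),.057],np.pi-.40,3)
E
```

```text
1.3 0.8 3.9 -0.23 0.48 -0.33 0; 1.3 0.8 3.9 -0.23 0.48 -0.33 0; 1.2 0.8 3.9 -0.23 0.48 -0.33 0;
```

Emit:
arm_command(commands="1 1 5 -0.2 0.5 -0.3 0; 1 1 5 -0.2 0.5 -0.3 0; 1 1 4 -0.2 0.5 -0.3 0; -2 7.5 1 0 0.1 -4 0; -2 7.5 1 0 0.1 -4 0; -2 7.5 1 0 0.1 -4 0; -2 7.5 1 0 0.1 -4 0; -2 7.5 1 0 0.1 -4 0")

```text
time: 7.5
tool_pos: [0.4837, -0.1629, 0.0499]
ee_rot: [-3.139, -0.009, 3.094]
wrist_force: [-0.1, -0.5, 0.6]
width: 0.0005
```

```bash
python3 chk.py
```

```text
[ 0.48368274 -0.16290258  0.0499495 ] [-3.13937277 -0.00913139  3.09410094] 7.5 [-0.10406649 -0.54224143  0.57688205]
polar 0.11920910192534698 -0.33242796469419356 phi -0.047491714385428985 r,t 0.11440254020128332 -0.0335092342100132
```

```bash
python3 - <<'E'
from h import *
plan([*S(.11,.111,-.028),.056],np.pi+.11,4)
E
```

```text
0.1 5.8 -1.5 -0.02 -0.13 -2.26 0; -0.1 5.8 -1.5 -0.02 -0.13 -2.26 0; -0.4 5.8 -1.5 -0.02 -0.13 -2.26 0; -0.6 5.8 -1.5 -0.02 -0.13 -2.26 0;
```

Emit:
arm_command(commands="0 6 -1 0 -0.1 -2.3 0; 0 6 -1 0 -0.1 -2.3 0; 0 6 -1 0 -0.1 -2.3 0; -1 6 -1 0 -0.1 -2.3 0; 0 2 0 0 0 0 0; 0 2 0 0 0 0 0")

```text
time: 8.25
tool_pos: [0.484, -0.1397, 0.0529]
ee_rot: [-3.126, -0.003, -3.019]
wrist_force: [1.7, -6.2, -3.5]
width: 0.0008
```

```bash
python3 chk.py
```

```text
[ 0.48398242 -0.13973662  0.05288734] [-3.12616431e+00 -2.81209643e-03 -3.01934189e+00] 8.25 [ 1.71805168 -6.19046367 -3.46433571]
polar 0.11407308215851884 -0.13839347756012005 phi -6.1609345479876385 r,t 0.11022016762909088 -0.029396984895721755
```

Emit:
arm_command(commands="0 2 0 0 0 0 0; 0 2 0 0 0 0 0; 0 2 0 0 0 0 0")

```text
time: 8.62
tool_pos: [0.4841, -0.14, 0.0531]
ee_rot: [-3.112, -0.002, -3.017]
wrist_force: [1.2, -6.3, -2.7]
width: 0.0007
```

```bash
python3 chk.py;  python3 - <<'E'
from h import *
p=snapshot("wrist");cv2.imwrite("pics/w3.png",p["img"])
for q in("strap_pivot","strap_nose","lever_axis","nest","lever_end"):
    for r in models.tip_of(q,p)[:1]:
        uv=np.array(r["centre"])*[640,480];print(q,round(r["conf"],2),uv.round(),atz(p,uv,Z[q]).round(3))
E
```

```text
[ 0.48406435 -0.1399746   0.05305058] [-3.11169220e+00 -1.57931225e-03 -3.01731536e+00] 8.625 [ 1.16399561 -6.34566498 -2.68261548]
polar 0.11418728380696062 -0.14035860993982113 phi -6.158908010139749 r,t 0.11021217281713848 -0.029866582431483032
strap_pivot 0.69 [400.  36.] [ 0.37  -0.123  0.069]
strap_nose 0.55 [382. 318.] [ 0.487 -0.111  0.069]
lever_axis 0.79 [397. 187.] [ 0.426 -0.117  0.08 ]
nest 0.37 [398. 185.] [ 0.432 -0.105  0.014]
lever_end 0.66 [445. 174.] [ 0.414 -0.118  0.145]
```

View pics/w3.png

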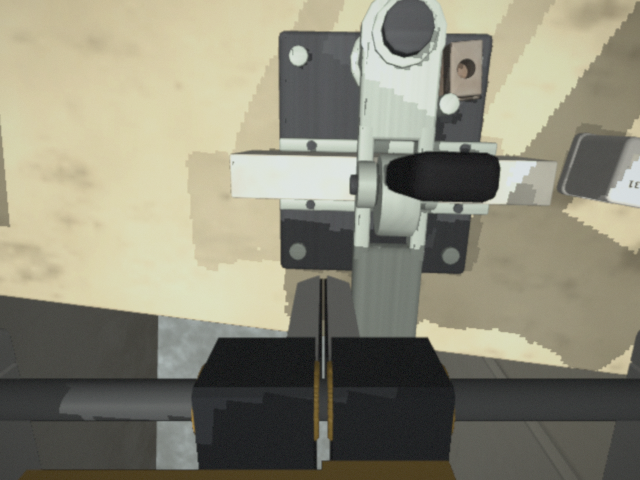

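The strap now lies square across the bar and against the stop pin at (449,104). The finger no longer advances, at about 6 N, and the lever still stands up at (440,178). Next I back off, rise, and go behind the lever.

Emit:
arm_command(commands="0 -10 0 0 0 0 0; 0 -6 -20 0 0 0 0; 0 0 -45 0 0 0 0; 0 0 -45 0 0 0 0; 0 0 -40 0 0 0 0; 0 0 0 0 0 0 0")

```text
time: 9.68
tool_pos: [0.4843, -0.1504, 0.2069]
ee_rot: [-3.119, -0.005, -3.012]
wrist_force: [0.7, -0.3, -0.6]
width: 0.0006
```

```bash
sed -i 's/FY=.11$/FY=.12/' h.py; python3 - <<'E'
from h import *
o=robot.get_obs();print(o["tool_pos"],o["ee_rot"],o["time"],o["wrist_force"])
plan([*S(FY,.016,0),.2],np.pi+FY,6)
E
```

```text
[ 0.48427973 -0.15044941  0.20693794] [-3.11927249 -0.00519173 -3.01228337] 9.675 [ 0.7123497  -0.34939308 -0.61086021]
15.5 6.8 1.1 -0.21 -0.05 0.09 0; 15.5 6.8 1.1 -0.21 -0.05 0.09 0; 15.5 6.8 1.1 -0.21 -0.05 0.09 0; 15.5 6.7 1.1 -0.21 -0.05 0.09 0; 15.5 6.7 1.1 -0.21 -0.05 0.09 0; 15.5 6.7 1.1 -0.21 -0.05 0.09 0;
```

Emit:
arm_command(commands="16 7 0 -0.2 0 0 0; 16 7 0 -0.2 0 0 0; 16 7 0 -0.2 0 0 0; 16 7 0 -0.2 0 0 0; 16 7 1 -0.2 0 0 0; 16 7 1 -0.2 0 0 0; 0 0 0 0 0 0 0")

```text
time: 10.55
tool_pos: [0.3745, -0.1172, 0.1957]
ee_rot: [3.131, -0.018, -3.009]
wrist_force: [0.1, -0.1, 0.6]
width: 0.0004
```

```bash
python3 chk.py; python3 - <<'E'
from h import *
plan([*S(FY,.016,0),.125],np.pi+FY,4)
p=snapshot("wrist");s=snapshot("side");cv2.imwrite("pics/w4.png",np.hstack([cv2.resize(p["img"],(400,300)),cv2.resize(s["img"][160:310,220:420],(400,300))]))
E
```

```text
[ 0.37445121 -0.11723007  0.19567233] [ 3.13065868 -0.01834525 -3.00940989] 10.55 [ 0.13695508 -0.13760888  0.56127025]
polar 0.007598865865476086 1.0993505314124072 phi -6.1510025485688455 r,t 0.004313371013522742 0.0062560045509254085
-3.2 -1.8 17.6 0.16 -0.26 0.17 0; -3.2 -1.7 17.6 0.16 -0.26 0.17 0; -3.1 -1.7 17.6 0.16 -0.26 0.17 0; -3.0 -1.6 17.7 0.16 -0.26 0.17 0;
```

View pics/w4.png

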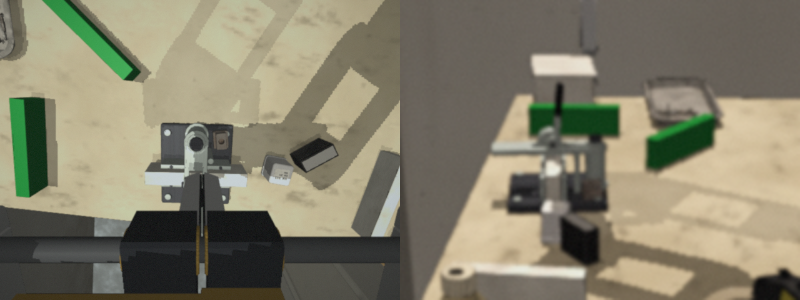

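The left half shows the finger over the pivot side, clear of the lever. The right half (side view) shows the lever still standing at (558,100), with the finger to its right at (590,25).

Emit:
arm_command(commands="-2 -2 16 0.1 -0.2 0.2 0; -2 -2 16 0.1 -0.2 0.2 0; -2 -1 16 0.1 -0.2 0.2 0; -2 -1 14 0.1 -0.2 0.2 0; 0 0 0 0 0 0 0; -5 0 0 0 0 0 0")

```text
time: 11.4
tool_pos: [0.3894, -0.1217, 0.1266]
ee_rot: [3.136, -0.007, -3.024]
wrist_force: [-0.4, 0.0, 0.1]
width: 0.0006
```

```bash
python3 chk.py; python3 - <<'E'
from h import *
plan([*S(FY,.056,0),.135],np.pi+FY,6)
E
```

```text
[ 0.38937348 -0.12173343  0.12660572] [ 3.13551243 -0.00732488 -3.02379791] 11.4 [-0.37805628  0.03238103  0.13990594]
polar 0.018512758037512258 0.12274090687335015 phi -6.165390562390617 r,t 0.018512531585110178 9.156672852539275e-05
-6.2 0.0 -1.4 0.06 -0.07 -0.02 0; -6.2 0.0 -1.4 0.06 -0.07 -0.02 0; -6.2 0.0 -1.4 0.06 -0.07 -0.02 0; -6.2 0.0 -1.4 0.06 -0.07 -0.02 0; -6.2 -0.0 -1.4 0.06 -0.07 -0.02 0; -6.2 -0.0 -1.4 0.06 -0.07 -0.02 0;
```

Emit:
arm_command(commands="-6 0 -1.5 0 0 0 0; -6 0 -1.5 0 0 0 0; -6 0 -1.5 0 0 0 0; -6 0 -1.5 0 0 0 0; -6 0 -1 0 0 0 0; -6 0 -1 0 0 0 0")

```text
time: 12.15
tool_pos: [0.4242, -0.1176, 0.1337]
ee_rot: [3.135, -0.017, -3.024]
wrist_force: [-3.9, -0.0, -0.4]
width: 0.0002
```

```bash
python3 chk.py; python3 - <<'E'
from h import *
plan([*S(FY,.0735,0),.132],np.pi+FY,3)
E
```

```text
[ 0.42418009 -0.11756267  0.13368507] [ 3.13482465 -0.01707772 -3.02422367] 12.15 [-3.86561939 -0.02020204 -0.41781849]
polar 0.05356828670499147 0.12046172255866314 phi -6.165816326106291 r,t 0.053568030513528105 0.00016567259848117993
-6.7 0.0 0.4 0.13 -0.33 -0.05 0; -6.6 0.0 0.5 0.13 -0.33 -0.05 0; -6.6 -0.0 0.5 0.13 -0.33 -0.05 0;
```

Emit:
arm_command(commands="-7 0 0.5 0 -0.3 0 0; -7 0 0.5 0 -0.3 0 0; -7 0 1 0 -0.3 0 0; -6 0 4 0 0 0 0; -6 0 4 0 0 0 0; -4 0 4 0 0 0 0")

```text
time: 12.9
tool_pos: [0.4652, -0.113, 0.1205]
ee_rot: [3.136, 0.004, -3.024]
wrist_force: [-4.4, -0.3, 2.0]
width: 0.0006
```

```bash
python3 chk.py; python3 - <<'E'
from h import *
plan([*S(FY,.0997,0),.108],np.pi+FY,4)
E
```

```text
[ 0.46516046 -0.11297494  0.12054567] [ 3.13609794  0.00398466 -3.02412788] 12.9 [-4.41379538 -0.33352083  1.96356089]
polar 0.09480371152568348 0.11655723314184258 phi -6.165720531108864 r,t 0.09480367248389812 -8.603842621601743e-05
-1.2 0.1 3.1 0.08 0.06 -0.04 0; -1.2 0.1 3.1 0.08 0.06 -0.04 0; -1.2 0.1 3.1 0.08 0.06 -0.04 0; -1.2 0.1 3.1 0.08 0.06 -0.04 0;
```

Emit:
arm_command(commands="-2 0 5 0 0 0 0; -2 0 5 0 0 0 0; -2 0 5 0 0 0 0; -1 0 5 0 0 0 0; -1 0 5 0 0 0 0; 0 0 5 0 0 0 0; 0 0 5 0 0 0 0")

```text
time: 13.78
tool_pos: [0.4787, -0.1125, 0.092]
ee_rot: [3.14, 0.016, -3.023]
wrist_force: [-14.4, 1.7, 35.5]
width: 0.0003
```

```bash
python3 chk.py
```

```text
[ 0.47867306 -0.11245616  0.09198609] [ 3.14045269  0.01633978 -3.02345719] 13.775 [-14.39313653   1.7271858   35.50570874]
polar 0.1082901135710494 0.10680395285907791 phi -6.16504984637764 r,t 0.10828316125380254 -0.0012270640218727483
```

The reading is 35 N at z = 0.092, which matches the computed height of the grip at its stop. I'll hold briefly, then lift clear and look.

Emit:
arm_command(commands="0 0 4 0 0 0 0; 0 0 4 0 0 0 0; 0 0 0 0 0 0 0; 0 0 -10 0 0 0 0; 0 0 -40 0 0 0 0; 0 0 -50 0 0 0 0; 0 0 -50 0 0 0 0; 30 0 -30 0 0 0 0; 30 0 0 0 0 0 0; 0 0 0 0 0 0 0; 0 0 0 0 0 0 0")

```text
time: 15.15
tool_pos: [0.4156, -0.1209, 0.2737]
ee_rot: [-3.14, 0.017, -3.023]
wrist_force: [-0.8, -0.1, 0.0]
width: 0.0004
```

```bash
python3 chk.py; python3 - <<'E'
from h import *
p=snapshot("wrist");s=snapshot("side");cv2.imwrite("pics/w5.png",np.hstack([p["img"][:300,120:520],cv2.resize(s["img"][180:300,240:400],(400,300),interpolation=cv2.INTER_CUBIC)]))
for n,p in(("w",p),("s",s)):
  for q,z in(("strap_nose",.069),("lever_axis",.08),("lever_end",.088),("work_bar",.014),("t_nut",.014),("grey_box",0)):
    for r in models.tip_of(q,p)[:1]:
        uv=np.array(r["centre"])*[640,480];print(n,q,round(r["conf"],2),uv.round(),atz(p,uv,z).round(3))
print(S(FY,.055+.065,0))
E
```

```text
[ 0.41560844 -0.12087514  0.27366954] [-3.13962093  0.01664458 -3.02294971] 15.15 [-0.82877815 -0.0710242   0.01969823]
polar 0.044717757392818344 0.06993660641961312 phi -6.164542362531325 r,t 0.04466472574498802 -0.0021771771558521773
w strap_nose 0.56 [323. 276.] [ 0.488 -0.112  0.069]
w lever_axis 0.78 [324. 222.] [ 0.427 -0.118  0.08 ]
w lever_end 0.63 [323. 284.] [ 0.49  -0.112  0.088]
w work_bar 0.83 [112. 176.] [ 0.418 -0.359  0.014]
w t_nut 0.8 [357. 164.] [ 0.373 -0.088  0.014]
w grey_box 0.82 [428. 205.] [0.411 0.003 0.   ]
s strap_nose 0.68 [296. 276.] [0.396 0.144 0.069]
s lever_axis 0.91 [297. 229.] [ 0.421 -0.113  0.08 ]
s lever_end 0.49 [272. 226.] [ 0.486 -0.111  0.088]
s work_bar 0.81 [307. 225.] [ 0.415 -0.328  0.014]
s t_nut 0.41 [320. 261.] [ 0.358 -0.065  0.014]
s grey_box 0.59 [296. 277.] [0.412 0.007 0.   ]
[ 0.49013704 -0.10963454]
```

View pics/w5.png

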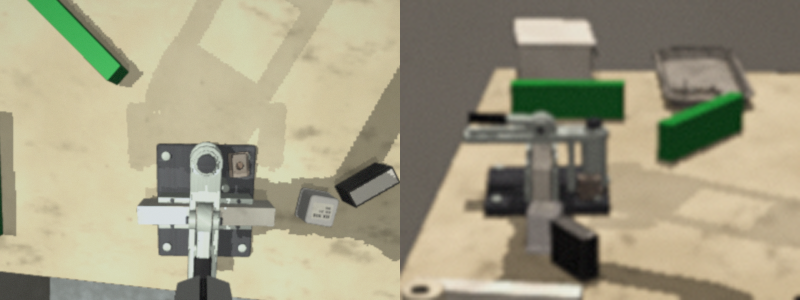

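The hand is clear. The strap lies over the bar, and the lever lies nearly level over the nose in the side view, from (470,117) to (545,122). The bar is in its nest, and the T-nut and grey box are where they were.

```bash
python3 -c "
from bench import robot
print(robot.close_job())"
```

```text
the job is handed in; nothing more can be done
None
```

I clamped the bar and handed the job in at about 15 s of the 51 s allowed. No verdict is reported, and I could not read the joint values or the cam's force on the bar directly.

- **Strap:** I swung it with the closed fingers until it met its stop, at about 6 N with no further movement. The wrist picture then showed it square over the bar, with the lever still up.
- **Cam lever:** I pushed it over the nose and down until the force rose to about 35 N at a tip height of 92 mm. The calculated height for the grip at its stop is about 92.5 mm.
- **Last checks:** With the hand raised to 274 mm, the wrist force was about zero. The lever end measured within about 4 mm of where it should lie when fully down. The pictures showed the lever nearly level, the strap over the bar, and the bar in its nest. The T-nut and grey box had not visibly moved. I did not measure the other bystanders again, but the path stayed well clear of them.
- **Disagreements:**
  - The network's `work_bar` hits in the last pictures were the green look-alike, so I ignored them.
  - Its side-view `strap_nose` hit and the side-view `t_nut` position were also off, so I relied on the wrist view for those.
  - During the strap swing the tip drifted up about 9 mm; I corrected that on the way.

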